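# Tip out the sharpening stone, box it and tuck the lid

### The job

Put the sharpening stone away: press its end beside the red edge of the stand so that its other end tips up, then take it out and lay it flat, same face up, on the floor of its open carton. Then gently, as it is only cardboard, swing the carton's lid fully shut with the red tuck flap folded in, so that the flap ends up inside the carton, behind the front wall. Leave the other things on the bench where they are.

Things in the scene. Friction and masses are not known exactly. Their poses are not given: they have to be found in the camera images.
- stand: Pale wooden tip-out stand, fixed, 152 (x) x 70 (y) x 60 mm high; origin at the centre of its underside, z up. Pocket in its top: x -66 to 66, y -23 to 23 mm. Pocket floor 30 mm above the bench for x > 0, only 6 mm for x < 0; the step at x = 0 is the edge on which the stone tips. Top of the end wall at -x (the end to press, roughly towards the robot) is red.
- stone: Sharpening stone, block 120 (x) x 40 (y) x 30 mm, 0.22 to 0.37 kg, grey upper half, terracotta lower half; origin at the centre of its underside, z up out of the grey face. Starts level in the stand's pocket, top flush with the rim, axes along the stand's, centre at stand x = 3 mm, 3 mm free at each side: no room for fingers until it is tipped.
- stone_press (a point): Where to press the stone: on its grey top face, mid-width, 15 mm from its -x end (45 mm from its centre), over the deep part of the pocket. Pushed down 15 to 18 mm (well under 5 N), the stone tips over the step and stays tipped by itself at about 25 degrees, its +x end standing some 24 mm above the rim, to be taken by its long sides.
- carton: Cardboard carton, fixed, outside 163 (x) x 108 (y) x 44 mm high, walls and floor 4 mm; origin at the centre of its underside, z up. Front wall at -x, roughly towards the robot (inner face x = -77.5, rim z = 44 mm); lid hinged at +x. The folded flap takes up the first 12 mm behind the front wall: the stone should lie lengthwise along x, a little towards the hinge.
- lid (a joint): Opening angle of the carton lid, rad: 0 = shut, level on the rim; grows as it opens up and over to +x, at most 2.4; starts past upright. Stiff hinge along the carton's y: the lid stays where it is left (0.15 N m). Panel 156 mm long from the hinge, 108 wide, 3 thick, stiff board.
- lid_hinge (a point): Point on the lid's hinge axis, mid-width, at carton x = 81.5, z = 44.5 mm: the underside of the lid panel. Its axes turn with the lid: x from the lid's free edge to the hinge, z out of the lid's outer face.
- lid_edge (a point): Middle of the crease at the lid's free edge, on the outer face, 157 mm from the hinge axis and 3 mm above the panel's underside: the axis of the tuck flap.
- tuck (a joint): Fold of the red tuck flap at the lid's free edge, rad: 0 = straight on from the lid, 1.57 = square to it, pointing into the carton as the lid shuts; stop at 1.75. Stays where it is left; a light push (under 1 N) on its outer face folds it. Starts folded 0.2 to 0.7. It goes in behind the front wall (2 mm clearance) only if folded beyond about 1.6.
- tuck_edge (a point): Middle of the free edge of the red tuck flap, 28 mm from the crease; the flap is 92 mm wide and 2.5 mm thick.
- screw_jar: Bystander: amber glass jar with steel cap, 64 mm across, 70 mm high; origin under its centre.
- glue_bottle: Bystander: white glue bottle, orange cap, 44 mm across, 90 mm high, standing behind the carton under the open lid; origin under its centre.
- wood_block: Bystander: dark wooden block 45 x 70 x 35 mm behind the stand; origin under its centre.
- mug: Bystander: blue mug, 80 mm across, 90 mm high, handle at its +y; origin under its centre.
- screwdriver: Bystander: screwdriver, 170 mm long, lying along its x; origin on the bench under its middle.
- clamp: Bystander: steel bar clamp with red handle lying flat, about 240 x 100 mm, under 30 mm high; origin on the bench under the middle of its bar, jaws towards its -y.
- tape_roll: Bystander: yellow roll, 110 mm across, 48 mm high; origin under its centre.
Mind the look-alikes: they are no part of the job. What is meant by the carton is not turquoise, and is the larger of those in its own colour. Of the things that look like the stone, the larger one is meant.

How it is judged:
By the outcome, as a careful person would: the job done as asked, in the order asked, and still so for the second after the job is handed in, with the robot touching nothing.
It also fails if it takes over 72 s, if anything falls off the work surface, if the arm or the gripper's body presses on something with over 40 N, if the wrist force passes 120 N, or if a joint passes its speed limit or range.

### The arm

A 7-joint arm with a two-finger parallel gripper is mounted at the origin on the work surface. World frame = base frame: x ahead of the robot, y to its left, z up, the work surface at z = 0. Lengths are in m, angles in rad, forces in N, time in s.
With the tool pointing down it reaches from about 0.425 to 0.925 m from the base axis. Payload 6.8 kg.
Tool frame: the origin (TCP) lies at the very end of the fingers, on their centre line; the grasp point (between the pads) lies 19 mm behind it; z points along the fingers, y is the line along which they close (so a half turn about z gives the same grasp; the last joint's range is limited). The gripper opens to 85 mm and grips with 20 to 120 N. Pads are 22 mm wide; open, the fingers measure 114 mm over their backs; the gripper's body (76 mm by 85 mm) begins 54 mm behind the grasp point. The pads swing forward as they close: fully open they stand 13 mm farther back than shut.
Start: joints at [-1.366, 0.477, 0.022, 1.555, -0.011, 1.109, -0.083], TCP at [0.208, 0.642, 0.196] pointing down, gripper open.
Joint ranges: [-2.96, 2.96], [-0.34, 2.1], [-1.41, 1.46], [0.24, 2.44], [-1.37, 4.51], [0.17, 1.92], [-2.96, 2.96]. Speed limits (rad/s): [2.39, 2.39, 3.14, 3.14, 3.14, 3.14, 3.14].

### API

Orientations are given as a rotation vector (axis times angle).
In Python, from bench import monitor, optics, r gives the robot as it stands.
- The arm moves only by the shell command python3 -m crank 'ROWS' [OPENING] [FORCE]. ROWS is JSON, a list of rows, each a list of 2 entries, a list of its own where there are three numbers: the shift along the tool's x, y, z in cm, then the turn, a rotation vector about the tool's x, y, z in rad. A call has 1 to 5 rows; each row shifts and turns the commanded pose from where the row before left it, along the tool's axes as they then stand; what a row does not reach is not made up. A row lasts 1/10 s, in which the tool goes at most 50 mm and 8.59 degrees, less where a joint would pass 70% of its speed; a pose out of reach is approached as far as the arm can. A call is refused whole if a number of a shift passes 5 or a number of a turn 0.15, either way. A call with a gripper value outside its range is refused whole. OPENING is the finger opening in cm, from 0 to 8.54, set as the call begins (- or left out, the last holds). The fingers move at their own pace and stop on an object; FORCE is the grip in N (left out, the last holds). Time passes only in rows, so rows that do not move let the fingers close. It gives the time, the measured TCP pose, the force, the opening and the grip force at its end, in the units of the state.
- monitor.get_obs(): the state, without advancing time (a new reading comes with each control period).
- optics.grab_frame(name): name is "scene" or "top" or "wrist"; returns (picture, depth): 400x640x3 uint8, red, green, blue; 400x640 float32, m along the optical axis (not along the pixel's ray), 0 where there is no reading.
- optics.camera_model(name): a dict with "vertical_fov" (degrees; the focal length in pixels is half the picture's height over the tangent of half this angle, whatever the lens; pixels are square), "cx", "cy" (the principal point, pixels), "D" ([k1, k2, p1, p2, k3] as OpenCV has them; the pictures are not rectified), "R" (3x3) and "t" (3): a world point X has camera coordinates R X + t; the wrist camera has in their place "hand_eye" (4x4, takes a point from camera to tool coordinates, whose origin is the TCP and whose axes are the flange's). Camera axes: x right, y down, z forward; pixel columns grow to the right and rows downward; lengths in m; the calibration is good to about 2 mm. A picture is of the moment at which its call begins: read the wrist's pose just before it. camera_model takes no time and is no camera call.
- r.hand_in(): hands the job in; it is judged then, once.
The state is a dict: "clock": time; "joints": joint angles; "qvel": joint speeds; "tau": joint torques, N m; "tcp_pos": TCP position; "orientation": TCP orientation; "contact_force": force on the tool from outside, world axes, zero at the start; "moment": the same for the moment, N m; "grip_width": finger opening in m; "gripper_force": force on a finger pad.
Only numpy, scipy, OpenCV 4.12 (cv2) and the standard library are available. Lean on these libraries where they do the work, as an engineer would, in place of code of your own. Each camera call takes 0.05 s, during which the arm holds its last target. There are 200 camera calls.

## Working session

There is one attempt and no reset: what is moved stays moved. The work goes in short steps, Python scripts to look and compute and a shell command to move; the robot and the scene stay as the last step left them, time stands still between calls to the robot, and variables do not carry over. Pictures are saved under pics/ and viewed, at most 10 in all, crops included, and the job is handed in when it is done.

```bash
ls; mkdir -p pics
python3 - <<'E'
from bench import monitor, optics, r
import cv2, numpy as np
print(monitor.get_obs())
ims=[]
for n in ("scene","top"):
    p,d=optics.grab_frame(n); m=optics.camera_model(n); print(n,m, (d>0).mean())
    np.savez("pics/%s0.npz"%n,p=p,d=d); cv2.imwrite("pics/%s0.png"%n,p[:,:,::-1])
print(optics.camera_model("wrist"))
E
```

```text
pics
{'clock': 0.0, 'joints': array([-1.36611331,  0.47777068,  0.02234558,  1.55644421, -0.01150265,
        1.10928294, -0.08310673]), 'qvel': array([-0.00117899,  0.0002193 , -0.00084243,  0.0003877 ,  0.00063344,
        0.00095924,  0.00057134]), 'tau': array([ 1.94736887e-03, -5.96459985e+01,  1.60811808e+00, -2.81196892e+01,
        1.21677914e-02,  9.21989704e-03, -6.13375249e-06]), 'tcp_pos': array([0.20752497, 0.64162996, 0.19504866]), 'orientation': array([-4.89281790e-01, -3.10310826e+00,  2.78162034e-03]), 'contact_force': array([ 0.20225873, -0.88584533,  0.52997883]), 'moment': array([-0.02158591,  0.00418956, -0.03876043]), 'gripper_force': 0.0, 'grip_width': 0.08517028367566645}
scene {'vertical_fov': 42.562472704626934, 'cx': 311.66804504878485, 'cy': 193.211639512198, 'D': array([-0.05123311,  0.        ,  0.        ,  0.        ,  0.        ]), 'R': array([[-0.70348   ,  0.71061087,  0.01216911],
       [ 0.49370203,  0.50092136, -0.71086996],
       [-0.51124768, -0.49407488, -0.70321819]]), 't': array([ 0.34450867, -0.1822534 ,  1.84007442])} 0.99607421875
top {
[... 189 characters left out ...]
99969533, -0.01707333],
       [-0.99764159, -0.0166514 , -0.06658816],
       [ 0.06628358,  0.01822002, -0.99763446]]), 't': array([0.00554133, 0.49871191, 1.3633275 ])} 0.99606640625
{'vertical_fov': 69.02121563251995, 'cx': 318.2933835508002, 'cy': 196.52415266380146, 'D': array([0.00270879, 0.        , 0.        , 0.        , 0.        ]), 'hand_eye': array([[ 6.86218526e-04, -9.56181525e-01, -2.92773668e-01,
         7.49784239e-02],
       [ 9.99999747e-01,  6.01708390e-04,  3.78708603e-04,
        -8.89482339e-04],
       [-1.85949797e-04, -2.92773854e-01,  9.56181696e-01,
        -1.78521438e-01],
       [ 0.00000000e+00,  0.00000000e+00,  0.00000000e+00,
         1.00000000e+00]])}
```

View pics/top0.png

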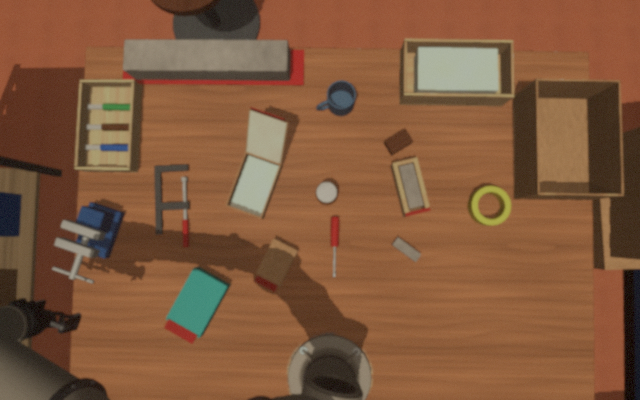

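View pics/scene0.png

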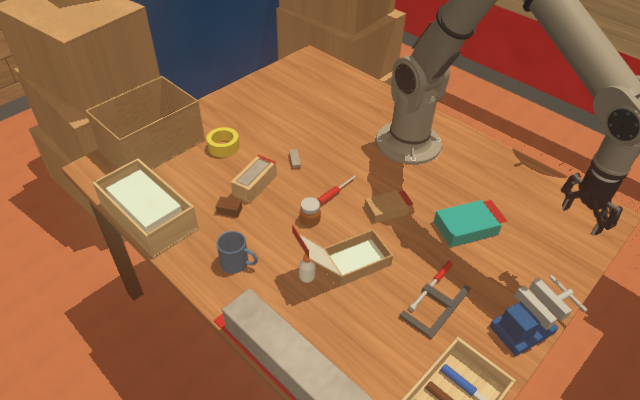

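The top view shows the stand with the stone at about (411,186), its red end at (418,211). The open carton is at about (255,185), with its lid towards (268,135) and the flap at (268,112). The look-alikes are the grey piece at (406,248) and the cartons at (275,265) and (197,303). The scene view agrees, with the glue bottle at (307,270) under the lid.

```bash
cat > h.py <<'E'
from bench import monitor, optics, r
import cv2, numpy as np
from scipy.spatial.transform import Rotation as Ro
def pose(o=None):
    o=o or monitor.get_obs(); T=np.eye(4); T[:3,:3]=Ro.from_rotvec(o["orientation"]).as_matrix(); T[:3,3]=o["tcp_pos"]; return T
def cam(n):
    "K, D, camera->world"
    T=pose() if n=="wrist" else None
    m=optics.camera_model(n); f=200/np.tan(np.radians(m["vertical_fov"]/2))
    K=np.array([[f,0,m["cx"]],[0,f,m["cy"]],[0,0,1]])
    if n=="wrist": W=T@m["hand_eye"]
    else:
        W=np.eye(4); W[:3,:3]=m["R"].T; W[:3,3]=-m["R"].T@m["t"]
    return K,m["D"],W
def rays(uv,K,D,W):
    q=cv2.undistortPoints(np.float64(uv).reshape(-1,1,2),K,D).reshape(-1,2)
    return np.c_[q,np.ones(len(q))]@W[:3,:3].T
def onplane(uv,c,z):
    d=rays(uv,*c); o=c[2][:3,3]; return o+d*((z-o[2])/d[:,2])[:,None]
def cloud(d,c):
    v,u=np.mgrid[:400,:640]; R=rays(np.c_[u.ravel(),v.ravel()],*c)
    return (c[2][:3,3]+R*d.reshape(-1,1)).reshape(400,640,3)
def look(n,name=None):
    c=cam(n); p,d=optics.grab_frame(n)
    if name: cv2.imwrite("pics/%s.png"%name,p[:,:,::-1])
    return p,d,c,cloud(d,c),cv2.cvtColor(p,cv2.COLOR_RGB2HSV)
def rect(P):
    (c,s,a)=cv2.minAreaRect(np.float32(P[:,:2]).reshape(-1,1,2)); return np.round(c,4),np.round(s,4),round(a,2)
def rel(T): # tool pose now -> target T: shift cm in tool axes, rotvec tool
    X=np.linalg.inv(pose())@T; return np.round(X[:3,3]*100,2),np.round(Ro.from_matrix(X[:3,:3]).as_rotvec(),3)
E
python3 - <<'E'
from h import *
for n,b in(("top",{"stand":(385,435,150,222),"carton":(222,295,150,222),"lid":(235,300,100,165)}),("scene",{"lid":(285,345,220,285)})):
    z=np.load("pics/%s0.npz"%n); p,d=z["p"],z["d"]; c=cam(n); X=cloud(d,c); H=cv2.cvtColor(p,cv2.COLOR_RGB2HSV)
    for k,(u0,u1,v0,v1) in b.items():
        B=np.s_[v0:v1,u0:u1]; P=X[B].reshape(-1,3); h=H[B].reshape(-1,3)
        ok=np.isfinite(P).all(1)&(d[B].ravel()>0); P=P[ok];h=h[ok]
        red=((h[:,0]<6)|(h[:,0]>174))&(h[:,1]>150)&(P[:,2]>.03)
        print(n,k,"red n",red.sum(),"mean",P[red].mean(0).round(4) if red.any() else "", P[red].min(0).round(3) if red.any() else "",P[red].max(0).round(3) if red.any() else "")
        if k=="stand":
            q=(P[:,2]>.045)&(P[:,2]<.075); print(rect(P[q]),np.median(P[q][:,2]))
            g=q&(h[:,1]<60); print("grey",g.sum(),rect(P[g]) if g.any() else "")
        if k=="carton":
            q=(P[:,2]>.03)&(P[:,2]<.055); print(q.sum(),rect(P[q]),np.median(P[q][:,2]))
            q=(P[:,2]<.02)&(h[:,1]<70); print("floor",q.sum(),rect(P[q]),np.median(P[q][:,2]))
        if k=="lid":
            q=(P[:,2]>.08)&(h[:,1]<90); Q=P[q]; m=Q.mean(0); w=np.linalg.svd(Q-m,full_matrices=0)
            print("lidplane",q.sum(),m.round(4),w[2].round(3).tolist(),Q.min(0),Q.max(0))
E
```

```text
top stand red n 48 mean [ 0.4664 -0.2361  0.0604] [ 0.456 -0.269  0.055] [ 0.474 -0.204  0.066]
(array([ 0.5347, -0.2172]), array([0.1524, 0.0717]), 14.88) 0.05976918921564811
grey 456 (array([ 0.5385, -0.2173]), array([0.1144, 0.0344]), 14.25)
top carton red n 0 mean   
493 (array([0.5394, 0.2217]), array([0.1098, 0.1739]), 71.44) 0.04382883701319229
floor 1735 (array([0.5374, 0.2258]), array([0.0959, 0.1519]), 71.21) 0.004597182057719529
top lid red n 20 mean [0.6985 0.1579 0.196 ] [0.689 0.13  0.191] [0.711 0.198 0.2  ]
lidplane 1177 [0.6695 0.1764 0.1276] [[-0.555, 0.223, -0.801], [0.341, 0.94, 0.026], [0.758, -0.259, -0.598]] [0.62170853 0.11960498 0.08003598] [0.71613929 0.23471343 0.17939702]
scene lid red n 27 mean [0.7033 0.1676 0.1961] [0.689 0.128 0.191] [0.716 0.208 0.2  ]
lidplane 305 [0.6643 0.1833 0.117 ] [[0.553, 0.739, 0.386], [0.342, -0.623, 0.704], [0.76, -0.257, -0.597]] [0.62522401 0.12806431 0.08067308] [0.71455687 0.23291578 0.16851072]
```

```bash
python3 -m crank '[[[-3.3,-3.2,-0.3],[0,0,0]],[[-3.3,-3.2,-0.3],[0,0,0]],[[-3.3,-3.2,-0.3],[0,0,0]],[[-3.3,-3.2,-0.3],[0,0,0]],[[-3.3,-3.2,-0.3],[0,0,0]]]' 0 40
python3 -m crank '[[[-3.3,-3.2,-0.3],[0,0,0]],[[-3.3,-3.2,-0.3],[0,0,0]],[[-3.3,-3.2,-0.3],[0,0,0]],[[-3.3,-3.2,-0.3],[0,0,0]],[[0,0,0],[0,0,0]]]'
python3 - <<'E'
from h import *
print(monitor.get_obs()["joints"].round(3)); T=pose(); print(T.round(3))
p,d,c,X,H=look("wrist","w1"); np.savez("pics/w1.npz",p=p,d=d,T=T)
E
```

```text
clock: 0.6
tcp_pos: [0.316, 0.4372, 0.2108]
orientation: [-0.489, -3.103, 0.001]
contact_force: [2.2, 1.0, 1.2]
grip_width: 0.0122
gripper_force: 0.0
clock: 1.1
tcp_pos: [0.4048, 0.2703, 0.2233]
orientation: [0.505, 3.099, -0.002]
contact_force: [0.6, 0.7, -0.3]
grip_width: 0.0004
gripper_force: 0.0
[-0.894  0.133  0.194  1.971 -0.027  1.04   0.56 ]
[[-0.948  0.317  0.001  0.405]
 [ 0.317  0.948 -0.002  0.27 ]
 [-0.002 -0.001 -1.     0.223]
 [ 0.     0.     0.     1.   ]]
```

View pics/w1.png

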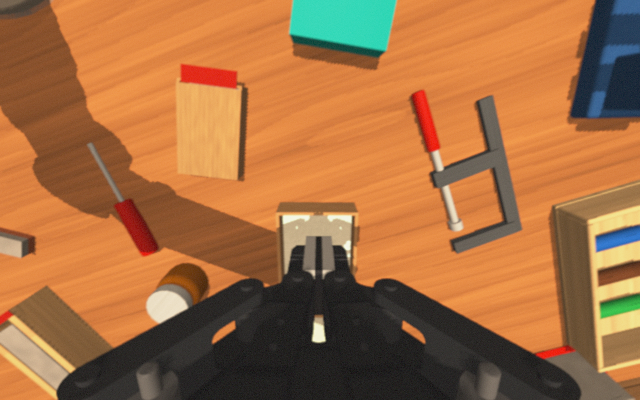

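The wrist view shows the carton's front rim at about (277..357, 205), with the inside partly hidden by the gripper. I'll move on to the stand.

```bash
python3 -m crank '[[[-2.7,-3.7,0.2],[0,0,0]],[[-2.7,-3.7,0.2],[0,0,0]],[[-2.7,-3.7,0.2],[0,0,0]],[[-2.7,-3.7,0.2],[0,0,0]],[[-2.7,-3.7,0.2],[0,0,0]]]'
python3 -m crank '[[[-2.7,-3.7,0.2],[0,0,0]],[[-2.7,-3.7,0.2],[0,0,0]],[[-2.7,-3.7,0.2],[0,0,0]],[[-2.7,-3.7,0.2],[0,0,0]],[[-2.7,-3.7,0.2],[0,0,0]]]' |head -2
python3 -m crank '[[[-1.9,-2.6,0.2],[0,0,0]],[[0,0,0],[0,0,-0.145]],[[0,0,0],[0,0,-0.145]],[[0,0,0],[0,0,-0.145]],[[0,0,0],[0,0,-0.145]]]'
python3 - <<'E'
from h import *
print(monitor.get_obs()["joints"].round(3))
T=pose(); p,d,c,X,H=look("wrist","w2"); print(T.round(3)); np.savez("pics/w2.npz",p=p,d=d,T=T)
q=(X[...,2]>.052)&(X[...,2]<.068)&(abs(X[...,0]-.535)<.12)&(abs(X[...,1]+.217)<.1); print(q.sum(),rect(X[q]),np.median(X[q][:,2]))
red=q&((H[...,0]<6)|(H[...,0]>174))&(H[...,1]>150); print("red",red.sum(),X[red].mean(0),rect(X[red]))
g=q&(H[...,1]<70); print("grey",g.sum(),rect(X[g]),np.median(X[g][:,2]))
# carton front in w1
z=np.load("pics/w1.npz"); T=z["T"]; K,D,_=c; W=T@optics.camera_model("wrist")["hand_eye"]; Y=cloud(z["d"],(K,D,W))
q=(Y[...,2]>.036)&(Y[...,2]<.052)&(abs(Y[...,0]-.5)<.08)&(abs(Y[...,1]-.235)<.09);q[:,:270]=0;q[:,365:]=0;q[230:]=0
print("carton",q.sum(),rect(Y[q]),np.median(Y[q][:,2]),Y[q].min(0),Y[q].max(0))
E
```

```text
clock: 1.65
tcp_pos: [0.4733, 0.059, 0.2128]
orientation: [-0.486, -3.104, -0.001]
contact_force: [-0.1, 0.5, 0.8]
grip_width: -0.0002
gripper_force: 0.0
clock: 2.15
tcp_pos: [0.5456, -0.1582, 0.2025]
clock: 2.65
tcp_pos: [0.5553, -0.1872, 0.2003]
orientation: [0.431, -3.111, -0.001]
contact_force: [-0.3, -0.2, -0.5]
grip_width: 0.0001
gripper_force: 0.0
[-0.094  0.341  0.398  1.791 -0.151  1.041  2.207]
[[-0.962 -0.272 -0.001  0.555]
 [-0.272  0.962  0.001 -0.187]
 [ 0.001  0.001 -1.     0.2  ]
 [ 0.     0.     0.     1.   ]]
8108 (array([ 0.5346, -0.218 ]), array([0.1523, 0.0701]), 14.53) 0.06064776888060114
red 626 [ 0.46659399 -0.23724285  0.06114104] (array([ 0.4668, -0.2368]), array([0.0092, 0.0665]), 15.76)
grey 918 (array([ 0.5388, -0.2177]), array([0.1156, 0.0376]), 15.47) 0.060654706302938705
carton 523 (array([0.4691, 0.245 ]), array([0.108 , 0.0266]), 71.27) 0.04421549342307013 [0.43989384 0.19104717 0.03601979] [0.49779813 0.30007707 0.04672635]
```

View pics/w2.png

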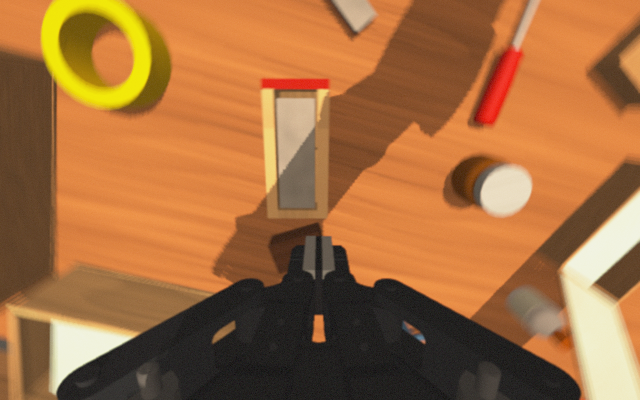

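The wrist view shows the stand at (295,150) with its red edge at (295,84), and the stone lying grey and level in the pocket. It lines up with the tool.

```bash
python3 -m crank '[[[3.5,-1.15,1],[0,0,0]],[[3.5,-1.15,1],[0,0,0]],[[0,0,4],[0,0,0]],[[0,0,4],[0,0,0]],[[0,0,2],[0,0,0]]]'
python3 -m crank '[[[0,0,1],[0,0,0]],[[0,0,0.5],[0,0,0]],[[0,0,0.5],[0,0,0]],[[0,0,0.3],[0,0,0]],[[0,0,0.3],[0,0,0]]]'
python3 -m crank '[[[0,0,0.3],[0,0,0]],[[0,0,0.2],[0,0,0]],[[0,0,0.1],[0,0,0]],[[0,0,0],[0,0,0]]]'
```

```text
clock: 3.2
tcp_pos: [0.4919, -0.2276, 0.0779]
orientation: [0.415, -3.11, -0.004]
contact_force: [0.3, -0.4, -0.3]
grip_width: 0.0003
gripper_force: 0.0
clock: 3.7
tcp_pos: [0.4941, -0.2297, 0.0556]
orientation: [-0.418, 3.112, -0.001]
contact_force: [-0.0, 0.4, 0.9]
grip_width: -0.0002
gripper_force: 0.0
clock: 4.1
tcp_pos: [0.4933, -0.2296, 0.049]
orientation: [0.418, -3.114, -0.0]
contact_force: [-0.1, 1.1, 1.1]
grip_width: 0.0002
gripper_force: 0.0
```

```bash
python3 -m crank '[[[0,0,0.2],[0,0,0]],[[0,0,0.2],[0,0,0]],[[0,0,0.1],[0,0,0]],[[0,0,0.1],[0,0,0]],[[0,0,0],[0,0,0]]]'
python3 -m crank '[[[0,0,-1],[0,0,0]],[[0,0,-3],[0,0,0]],[[0,0,-4],[0,0,0]],[[0,0,-4],[0,0,0]],[[-3.5,1,-3],[0,0,0]]]' 6
python3 -m crank '[[[-3.5,1,0],[0,0,0]],[[0,0,0],[0,0,0]]]'
python3 - <<'E'
from h import *
T=pose(); p,d,c,X,H=look("wrist","w3"); np.savez("pics/w3.npz",p=p,d=d,T=T); print(T.round(3))
a=np.radians(14.9); R=np.array([[np.cos(a),np.sin(a)],[-np.sin(a),np.cos(a)]])
S=X.copy(); S[...,:2]=(X[...,:2]-[.5346,-.2177])@R.T
q=(abs(S[...,1])<.018)&(abs(S[...,0])<.066)&(S[...,2]>.01)
for x in np.arange(-.065,.066,.01):
    k=q&(abs(S[...,0]-x)<.004); print(x.round(3),k.sum(),np.median(S[k][:,2]).round(4) if k.any() else "")
g=q&(H[...,1]<70)&(S[...,2]>.065);print(S[g].min(0),S[g].max(0),np.median(S[g],0))
E
```

```text
clock: 4.6
tcp_pos: [0.4932, -0.2295, 0.0428]
orientation: [0.418, -3.113, -0.0]
contact_force: [0.6, 1.0, -0.3]
grip_width: 0.0
gripper_force: 0.0
clock: 5.1
tcp_pos: [0.5215, -0.2149, 0.1966]
orientation: [-0.406, 3.115, -0.003]
contact_force: [0.3, -1.4, -0.1]
grip_width: 0.06
gripper_force: 0.0
clock: 5.3
tcp_pos: [0.5606, -0.1874, 0.195]
orientation: [-0.429, 3.107, 0.001]
contact_force: [-0.1, 0.8, -0.3]
grip_width: 0.0599
gripper_force: 0.0
[[-0.963 -0.271  0.005  0.561]
 [-0.271  0.963  0.001 -0.187]
 [-0.005 -0.    -1.     0.195]
 [ 0.     0.     0.     1.   ]]
-0.065 1 0.0162
-0.055 225 0.0605
-0.045 289 0.0607
-0.035 281 0.0607
-0.025 275 0.0606
-0.015 270 0.0607
-0.005 258 0.0606
0.005 251 0.0607
0.015 5335 0.3171
0.025 1994 0.2719
0.035 559 0.2461
0.045 285 0.0609
0.055 221 0.0607
0.065 119 0.0597
[ 0.01019608 -0.01799902  0.23973388] [0.04115424 0.01799402 0.33109742] [0.01573906 0.00062825 0.312785  ]
```

View pics/w3.png

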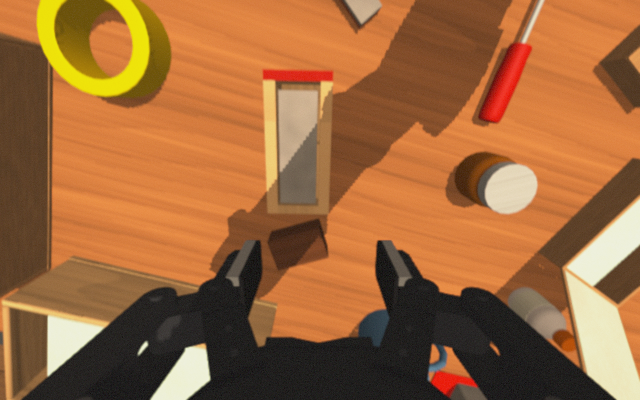

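The stone is still level at (297,145), so the press didn't take. I'll check where the shut fingertips really end.

Run:
```python
from h import *
K,D,_=cam("wrist"); E=optics.camera_model("wrist")["hand_eye"]
for f in("w2","w3"):
    z=np.load("pics/%s.npz"%f); Y=cloud(z["d"],(K,D,E))  # tool frame
    q=(abs(Y[...,0])<.02)&(abs(Y[...,1])<.06)&(Y[...,2]>-.06)&(Y[...,2]<.03)&(z["d"]>0)
    P=Y[q]; print(f,len(P),P.min(0).round(4),P.max(0).round(4),np.percentile(P[:,2],[90,97,99.5]).round(4))
q=cv2.projectPoints(np.float64([[0,0,0]]),cv2.Rodrigues(np.linalg.inv(E)[:3,:3])[0],np.linalg.inv(E)[:3,3],K,D)[0]; print(q)
p,d,c,X,H=look("scene","s1"); np.savez("pics/s1.npz",p=p,d=d)
z0=np.load("pics/scene0.npz"); df=np.abs(p.astype(int)-z0["p"]).sum(2)[150:205,220:285]; print("scene change at stand",(df>60).sum())
cv2.imwrite("pics/s1c.png",cv2.resize(p[140:220,210:310,::-1],None,fx=6,fy=6))
```

```text
w2 957 [ 0.0067 -0.014  -0.06  ] [ 0.0126  0.0132 -0.0392] [-0.0437 -0.0412 -0.0399]
w3 1323 [-0.011 -0.044 -0.06 ] [ 0.0125  0.0435 -0.0397] [-0.0451 -0.0425 -0.0412]
[[[318.99532913 226.43241873]]]
scene change at stand 1067
```

View pics/s1c.png

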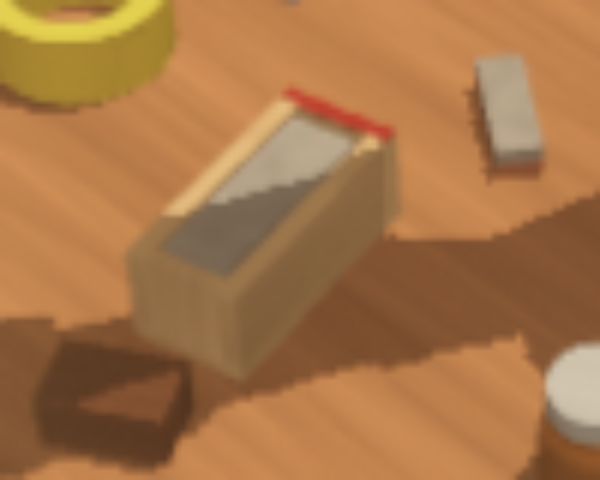

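The scene crop also shows the stone level in its pocket, with only shadows changed. I'll check the finger geometry.

Run:
```python
from h import *
K,D,_=cam("wrist"); E=optics.camera_model("wrist")["hand_eye"]
z=np.load("pics/w2.npz"); Y=cloud(z["d"],(K,D,E))
for v in range(226,290,5): print(v,[ (z["d"][v,u].round(4),Y[v,u].round(4).tolist()) for u in(312,327)], z["p"][v,312])
```

```text
226 [(np.float32(0.3939), [-0.0781, -0.009, 0.1864]), (np.float32(0.4073), [-0.0833, 0.0117, 0.1988])] [60 36 23]
231 [(np.float32(0.3778), [-0.0781, -0.0086, 0.1697]), (np.float32(0.4105), [-0.0913, 0.0118, 0.1998])] [62 39 24]
236 [(np.float32(0.1503), [0.0119, -0.0037, -0.0408]), (np.float32(0.1502), [0.0119, 0.004, -0.0409])] [97 83 72]
241 [(np.float32(0.1443), [0.0121, -0.0036, -0.047]), (np.float32(0.145), [0.0117, 0.0039, -0.0464])] [101  91  80]
246 [(np.float32(0.1399), [0.0117, -0.0035, -0.0518]), (np.float32(0.139), [0.0121, 0.0037, -0.0525])] [96 86 74]
251 [(np.float32(0.1345), [0.0119, -0.0034, -0.0573]), (np.float32(0.1348), [0.0118, 0.0036, -0.057])] [104  95  83]
256 [(np.float32(0.1312), [0.0113, -0.0033, -0.0609]), (np.float32(0.1298), [0.012, 0.0034, -0.0622])] [99 92 79]
261 [(np.float32(0.126), [0.0118, -0.0032, -0.0662]), (np.float32(0.1248), [0.0124, 0.0033, -0.0672])] [101  91  79]
266 [(np.float32(0.1228), [0.0114, -0.0031, -0.0697]), (np.float32(0.1222), [0.0117, 0.0032, -0.0702])] [97 89 78]
271 [(np.float32(0.1193), [0.0112, -0.003, -0.0734]), (np.float32(0.1186), [0.0116, 0.0031, -0.074])] [136 122 106]
276 [(np.float32(0.1123), [0.0132, -0.0029, -0.0801]), (np.float32(0.1133), [0.0126, 0.0029, -0.0792])] [68 62 56]
281 [(np.float32(0.1097), [0.0128, -0.0028, -0.0829]), (np.float32(0.1076), [0.014, 0.0028, -0.0847])] [30 30 33]
286 [(np.float32(0.107), [0.0126, -0.0028, -0.0859]), (np.float32(0.1063), [0.013, 0.0027, -0.0864])] [39 35 39]
```

The visible fingertips end 39 mm short of the reported TCP, which explains why the press met no contact. I'll press again with that offset, down to a tip z of about 0.043, i.e. TCP z of about 0.004, watching the force.

```bash
python3 -m crank '[[[3.8,-1.1,1],[0,0,0]],[[3.8,-1.1,1],[0,0,0]],[[0,0,4],[0,0,0]],[[0,0,4],[0,0,0]],[[0,0,3],[0,0,0]]]' 0
python3 -m crank '[[[0,0,2],[0,0,0]],[[0,0,1],[0,0,0]],[[0,0,0.5],[0,0,0]],[[0,0,0.5],[0,0,0]],[[0,0,0],[0,0,0]]]'
```

```text
clock: 5.9
tcp_pos: [0.4854, -0.2339, 0.0614]
orientation: [0.414, -3.112, -0.001]
contact_force: [-0.1, 0.4, 0.0]
grip_width: 0.0
gripper_force: 0.0
clock: 6.4
tcp_pos: [0.4882, -0.2333, 0.0233]
orientation: [-0.418, 3.113, -0.0]
contact_force: [-0.2, -0.0, -0.6]
grip_width: -0.0001
gripper_force: 0.0
```

```bash
python3 -m crank '[[[-0.7,0.3,0],[0,0,0]],[[0,0,0.5],[0,0,0]],[[0,0,0.4],[0,0,0]],[[0,0,0.3],[0,0,0]],[[0,0,0],[0,0,0]]]'
python3 -m crank '[[[0,0,0.3],[0,0,0]],[[0,0,0.3],[0,0,0]],[[0,0,0.1],[0,0,0]],[[0,0,0],[0,0,0]]]'
```

```text
clock: 6.9
tcp_pos: [0.4942, -0.2283, 0.0114]
orientation: [-0.418, 3.113, 0.001]
contact_force: [-1.6, 1.8, 7.5]
grip_width: -0.0003
gripper_force: 4.0
clock: 7.3
tcp_pos: [0.4948, -0.2287, 0.01]
orientation: [-0.415, 3.111, 0.004]
contact_force: [-21.2, 9.9, 70.1]
grip_width: 0.0
gripper_force: 35.8
```

```bash
python3 -m crank '[[[0,0,-1.5],[0,0,0]],[[0,0,-3],[0,0,0]],[[0,0,-5],[0,0,0]],[[0,0,-5],[0,0,0]],[[-3.5,1,-4],[0,0,0]]]' 6
python3 -m crank '[[[-3.5,1,0],[0,0,0]],[[0,0,0],[0,0,0]]]'|head -2
cat > prof.py <<'E'
import sys
from h import *
T=pose(); p,d,c,X,H=look("wrist",sys.argv[1]); np.savez("pics/%s.npz"%sys.argv[1],p=p,d=d,T=T); print(T.round(3))
a=np.radians(14.9); R=np.array([[np.cos(a),np.sin(a)],[-np.sin(a),np.cos(a)]])
S=X.copy(); S[...,:2]=(X[...,:2]-[.5346,-.2177])@R.T
q=(abs(S[...,1])<.017)&(abs(S[...,0])<.07)&(S[...,2]>.0)&(S[...,2]<.11)
for x in np.arange(-.065,.066,.01):
    k=q&(abs(S[...,0]-x)<.004); print(x.round(3),k.sum(),np.percentile(S[k][:,2],[10,50,90]).round(4) if k.any() else "")
q=(X[...,2]>.056)&(X[...,2]<.066)&(abs(S[...,1])<.05)&(abs(S[...,0])<.1); print(rect(X[q]))
cv2.imwrite("pics/%sc.png"%sys.argv[1],cv2.resize(p[40:260,200:400,::-1],None,fx=2.5,fy=2.5))
E
python3 prof.py w4
```

```text
clock: 7.8
tcp_pos: [0.5199, -0.2148, 0.189]
orientation: [-0.407, 3.115, -0.002]
contact_force: [1.4, 0.0, 1.0]
grip_width: 0.06
gripper_force: 0.0
clock: 8.0
tcp_pos: [0.5589, -0.1876, 0.1871]
[[-0.963 -0.271  0.005  0.559]
 [-0.271  0.963  0.001 -0.188]
 [-0.005 -0.    -1.     0.187]
 [ 0.     0.     0.     1.   ]]
-0.065 334 [0.0314 0.0396 0.0616]
-0.055 253 [0.0366 0.0382 0.0401]
-0.045 256 [0.0413 0.0429 0.0444]
-0.035 262 [0.0459 0.0476 0.0492]
-0.025 260 [0.0505 0.052  0.0537]
-0.015 263 [0.0549 0.0566 0.0584]
-0.005 279 [0.0594 0.0612 0.063 ]
0.005 273 [0.0643 0.0658 0.0677]
0.015 272 [0.0688 0.0705 0.0722]
0.025 284 [0.0732 0.0752 0.0767]
0.035 287 [0.0779 0.0797 0.0813]
0.045 151 [0.0784 0.0827 0.0841]
0.055 41 [0.0572 0.0636 0.0667]
0.065 348 [0.0333 0.0507 0.061 ]
(array([ 0.5346, -0.2181]), array([0.1523, 0.0702]), 14.56)
```

View pics/w4c.png

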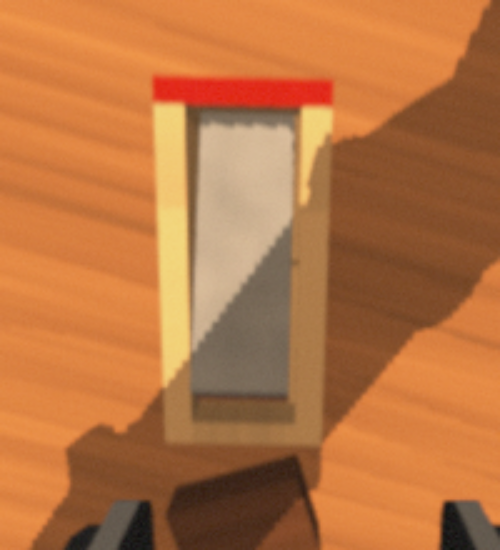

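The stone has tipped: the profile slopes 24.7°, and its raised end is at stand x of about 0.0455, z 0.0845 (crop about (240,395)). Next I tilt the tool to match.

```bash
python3 -m crank '[[[0,0,-1],[0,-0.144,0]],[[0,0,-1],[0,-0.144,0]],[[0,0,0],[0,-0.143,0.02]],[[0,0,0],[0,0,0]]]'
cat >> h.py <<'E'
def stand_T(tip,th=np.radians(24.7),yaw=np.radians(14.75),c=(.5346,-.2179),L=.0395):
    A=Ro.from_euler("z",yaw).as_matrix(); s,k=np.sin(th),np.cos(th)
    R=A@np.array([[-k,0,s],[0,1,0],[-s,0,-k]]); T=np.eye(4); T[:3,:3]=R; T[:3,3]=A@np.array(tip)+[*c,0]+L*R[:,2]; return T
E
python3 - <<'E'
from h import *
T=stand_T([.0396,0,.0686]); print(T.round(4)); print(rel(T))
E
```

```text
clock: 8.45
tcp_pos: [0.5453, -0.1949, 0.2027]
orientation: [-0.321, 2.697, 0.086]
contact_force: [-0.8, -0.1, -0.7]
grip_width: 0.0598
gripper_force: 0.0
[[-0.8786 -0.2546  0.4041  0.5889]
 [-0.2313  0.967   0.1064 -0.2036]
 [-0.4179  0.     -0.9085  0.0327]
 [ 0.      0.      0.      1.    ]]
(array([ 3.4 , -2.07, 17.12]), array([ 0.003, -0.002, -0.021]))
```

```bash
python3 -m crank '[[[1.7,-1.0,1],[0,0,-0.021]],[[1.7,-1.0,1],[0,0,0]],[[0,0,4],[0,0,0]],[[0,0,4],[0,0,0]],[[0,0,2],[0,0,0]]]'
python3 -m crank '[[[0,0,2],[0,0,0]],[[0,0,0],[0,0,0]]]'
python3 - <<'E'
from h import *
print(rel(stand_T([.0396,0,.0686])))
E
```

```text
clock: 8.95
tcp_pos: [0.575, -0.205, 0.0787]
orientation: [-0.364, 2.694, 0.081]
contact_force: [-0.1, 0.5, -0.6]
grip_width: 0.0601
gripper_force: 0.0
clock: 9.15
tcp_pos: [0.5828, -0.2033, 0.0612]
orientation: [-0.363, 2.693, 0.082]
contact_force: [-0.8, -0.9, -0.0]
grip_width: 0.0602
gripper_force: 0.0
(array([ 0.65, -0.2 ,  2.83]), array([ 0.007, -0.004,  0.009]))
```

```bash
python3 -m crank '[[[0.6,-0.2,1],[0,0,0]],[[0,0,1],[0,0,0]],[[0,0,0.5],[0,0,0]],[[0,0,0.3],[0,0,0]],[[0,0,0],[0,0,0]]]'
python3 - <<'E'
from h import *
print(rel(stand_T([.0396,0,.0686])))
E
```

```text
clock: 9.65
tcp_pos: [0.5909, -0.2044, 0.0365]
orientation: [-0.363, 2.689, 0.077]
contact_force: [-0.7, -1.0, -0.2]
grip_width: 0.0601
gripper_force: 0.0
(array([0.32, 0.13, 0.26]), array([ 0.003, -0.   ,  0.01 ]))
```

```bash
python3 -m crank '[[[0.3,0.1,0.2],[0,0,0]],[[0,0,0],[0,0,0]]]' - 70
python3 -m crank '[[[0,0,0],[0,0,0]],[[0,0,0],[0,0,0]],[[0,0,0],[0,0,0]],[[0,0,0],[0,0,0]],[[0,0,0],[0,0,0]]]' 3 70
python3 - <<'E'
from h import *
print(rel(stand_T([.0396,0,.0686])))
E
```

```text
clock: 9.85
tcp_pos: [0.5882, -0.2039, 0.0333]
orientation: [-0.363, 2.689, 0.077]
contact_force: [-0.8, 0.1, 0.3]
grip_width: 0.0599
gripper_force: 0.0
clock: 10.35
tcp_pos: [0.5887, -0.2043, 0.0336]
orientation: [-0.362, 2.689, 0.077]
contact_force: [-0.5, -0.2, 3.2]
grip_width: 0.038
gripper_force: 73.6
(array([0.01, 0.06, 0.09]), array([0.002, 0.   , 0.01 ]))
```

Gripped at 38 mm with 74 N. Now lift straight up (world).

```bash
python3 -m crank '[[[-0.42,0,-0.91],[0,0,0]],[[-0.84,0,-1.82],[0,0,0]],[[-1.25,0,-2.7],[0,0,0]],[[-1.67,0,-3.63],[0,0,0]],[[-1.67,0,-3.63],[0,0,0]]]'
python3 -m crank '[[[0,0,0],[0,0.144,0]],[[0,0,0],[0,0.144,0]],[[0,0,0],[0,0.143,0]],[[0,0,0],[0,0,0]]]'
python3 - <<'E'
from h import *
T=pose(); p,d,c,X,H=look("wrist","w5"); np.savez("pics/w5.npz",p=p,d=d,T=T); print(T.round(3))
E=optics.camera_model("wrist")["hand_eye"]; Y=cloud(d,(c[0],c[1],E))
q=(abs(Y[...,1])<.03)&(Y[...,2]>-.07)&(Y[...,2]<.03)&(Y[...,0]>.014)
print(q.sum(),rect(Y[q]))
for x in np.arange(.015,.12,.01):
    k=q&(abs(Y[...,0]-x)<.004); print(x.round(3),k.sum(),np.median(Y[k],0).round(4) if k.any() else "")
p,d,c,X,H=look("scene","s2"); cv2.imwrite("pics/s2c.png",cv2.resize(p[60:240,200:360,::-1],None,fx=3,fy=3))
E
```

```text
clock: 10.85
tcp_pos: [0.5878, -0.2032, 0.1742]
orientation: [-0.362, 2.691, 0.078]
contact_force: [1.5, 0.5, -2.4]
grip_width: 0.038
gripper_force: 73.0
clock: 11.25
tcp_pos: [0.5933, -0.1992, 0.1733]
orientation: [-0.431, 3.11, -0.002]
contact_force: [0.4, 0.5, -3.8]
grip_width: 0.038
gripper_force: 73.0
[[-0.962 -0.272  0.002  0.593]
 [-0.272  0.962 -0.001 -0.199]
 [-0.002 -0.002 -1.     0.173]
 [ 0.     0.     0.     1.   ]]
20688 (array([0.0621, 0.0008]), array([0.0965, 0.0403]), 0.91)
0.015 787 [ 0.0165 -0.0001 -0.0494]
0.025 1316 [ 0.025   0.0003 -0.0494]
0.035 1400 [ 0.0351  0.0003 -0.0494]
0.045 1507 [ 0.0451  0.0003 -0.0494]
0.055 1613 [ 0.055   0.0007 -0.0494]
0.065 1714 [ 0.0652  0.0007 -0.0494]
0.075 1877 [ 0.0751  0.0011 -0.0493]
0.085 2006 [ 0.0851  0.001  -0.0494]
0.095 2151 [ 0.0951  0.0014 -0.0493]
0.105 2310 [ 0.1051  0.0014 -0.0494]
0.115 0
```

View pics/w5.png

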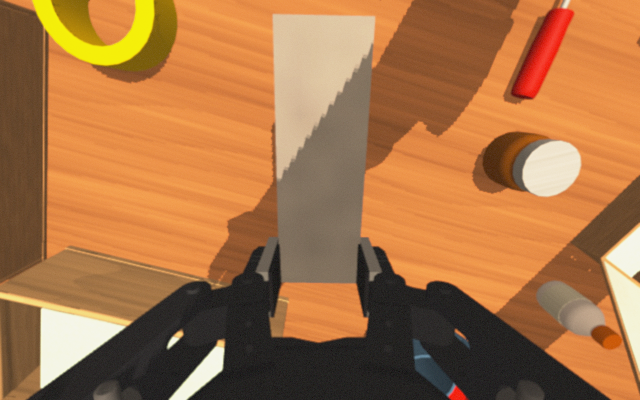

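The stone is held level: it covers (275..375, 15..280), its top is at tool z -0.049, and its centre is at tool x +0.050. Now carry it to the carton.

```bash
python3 -m crank '[[[-0.6,2.2,-0.6],[0,0,0]],[[-1.1,4,-0.6],[0,0,0]],[[-1.2,4.4,-0.6],[0,0,0]],[[-1.2,4.4,-0.6],[0,0,0]],[[-1.2,4.4,-0.3],[0,0,0]]]' |head -2
python3 -m crank '[[[-1.2,4.4,0],[0,0,0]],[[-1.2,4.4,0],[0,0,0]],[[-1.2,4.4,0],[0,0,0]],[[-1.1,4,0],[0,0,0]],[[-0.6,2.2,0],[0,0,0]]]' |head -2
python3 -m crank '[[[0,0,0],[0,0,0.146]],[[0,0,0],[0,0,0.146]],[[0,0,0],[0,0,0.146]],[[0,0,0],[0,0,0.146]],[[0,0,0],[0,0,0]]]'
cat > cart.py <<'E'
import sys
from h import *
T=pose(); p,d,c,X,H=look("wrist",sys.argv[1]); np.savez("pics/%s.npz"%sys.argv[1],p=p,d=d,T=T); print(T.round(3))
C0=np.array([.535,.2236]); a=np.radians(-18.65); R=np.array([[np.cos(a),np.sin(a)],[-np.sin(a),np.cos(a)]])
S=X.copy(); S[...,:2]=(X[...,:2]-C0)@R.T
q=(S[...,2]>.039)&(S[...,2]<.049)&(abs(S[...,1])<.065)&(abs(S[...,0])<.09)
f=q&(S[...,0]<-.06); print("front",f.sum(), rect(S[f]), np.percentile(S[f],[1,99],axis=0).round(4).tolist())
for s in(-1,1):
    k=q&(s*S[...,1]>.04)&(S[...,0]>-.07); 
    if k.sum()>20: P=S[k]; print("side",s,k.sum(),np.median(P,0).round(4),np.percentile(P[:,1],[2,98]).round(4),np.polyfit(P[:,0],P[:,1],1).round(4), P[:,0].max().round(3))
f=q&(S[...,0]<-.07)&(abs(S[...,1])<.045)
if f.sum()>20: P=S[f]; print("frontline",f.sum(),np.percentile(P[:,0],[2,50,98]).round(4),np.polyfit(P[:,1],P[:,0],1).round(4))
E
python3 cart.py w6
```

```text
clock: 11.85
tcp_pos: [0.5873, -0.0024, 0.2008]
clock: 12.35
tcp_pos: [0.5866, 0.2018, 0.2]
clock: 12.85
tcp_pos: [0.5875, 0.1969, 0.2]
orientation: [0.499, 3.098, 0.001]
contact_force: [-0.3, 0.3, -1.6]
grip_width: 0.0385
gripper_force: 73.0
[[-0.949  0.314  0.003  0.588]
 [ 0.314  0.949 -0.     0.197]
 [-0.003  0.001 -1.     0.2  ]
 [ 0.     0.     0.     1.   ]]
front 116 (array([-0.0706,  0.0494]), array([0.0066, 0.0211]), 88.91) [[-0.0811, 0.0464, 0.0394], [-0.0602, 0.0526, 0.0464]]
side 1 657 [0.0022 0.0502 0.0445] [0.0469 0.0526] [-0.0038  0.0502] 0.084
```

View pics/w6.png

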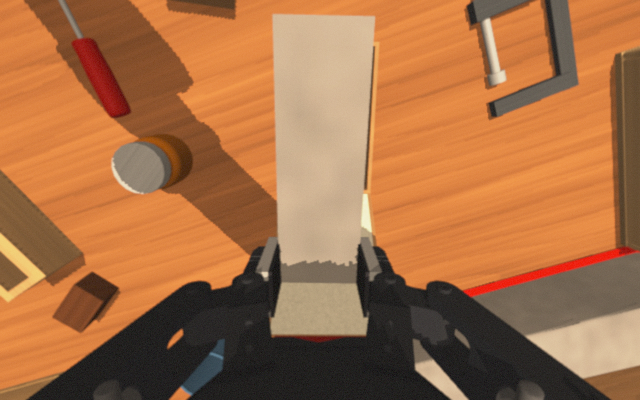

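The held stone hides most of the carton. The strip of +y rim at (370,45..190) gives an offset of about -2 mm in y. I'll correct for that and lower it in.

```bash
python3 -m crank '[[[0.2,0.65,2],[0,0,0.01]],[[0,0,4],[0,0,0]],[[0,0,4],[0,0,0]],[[0,0,3],[0,0,0]],[[0,0,2],[0,0,0]]]'
python3 -m crank '[[[0,0,2],[0,0,0]],[[0,0,1],[0,0,0]],[[0,0,0],[0,0,0]]]'
python3 - <<'E'
from h import *
C=np.array([.5344,.2217]); a=np.radians(-18.65); R=Ro.from_euler("z",-a).as_matrix()[:2,:2]
T=pose(); s=T@[.0503,.0008,-.0194,1]; print("stone in carton",(R@(s[:2]-C)).round(4),"bottom z",s[2].round(4)); print(T.round(3))
E
```

```text
clock: 13.4
tcp_pos: [0.5872, 0.204, 0.0476]
orientation: [0.505, 3.1, -0.002]
contact_force: [1.6, 0.1, -2.1]
grip_width: 0.0381
gripper_force: 73.0
clock: 13.7
tcp_pos: [0.5879, 0.2044, 0.0188]
orientation: [0.507, 3.099, -0.001]
contact_force: [0.3, -0.2, -2.1]
grip_width: 0.0382
gripper_force: 73.0
stone in carton [0.0059 0.0015] bottom z 0.0382
[[-0.948  0.319  0.001  0.588]
 [ 0.319  0.948 -0.001  0.204]
 [-0.001 -0.001 -1.     0.019]
 [ 0.     0.     0.     1.   ]]
```

```bash
python3 -m crank '[[[0,0,1.5],[0,0,0]],[[0,0,1],[0,0,0]],[[0,0,0.4],[0,0,0]],[[0,0,0.2],[0,0,0]],[[0,0,0],[0,0,0]]]'
python3 -m crank '[[[0,0,0.2],[0,0,0]],[[0,0,0],[0,0,0]]]'
```

```text
clock: 14.2
tcp_pos: [0.5891, 0.2053, -0.0111]
orientation: [0.509, 3.096, 0.001]
contact_force: [-0.2, -0.3, -1.2]
grip_width: 0.0381
gripper_force: 73.0
clock: 14.4
tcp_pos: [0.5893, 0.2054, -0.0129]
orientation: [0.509, 3.096, 0.001]
contact_force: [-0.6, 0.9, -2.1]
grip_width: 0.0382
gripper_force: 73.0
```

```bash
python3 -m crank '[[[0,0,0.15],[0,0,0]],[[0,0,0.1],[0,0,0]],[[0,0,0],[0,0,0]]]'
python3 -m crank '[[[0,0,0],[0,0,0]],[[0,0,0],[0,0,0]],[[0,0,0],[0,0,0]],[[0,0,0],[0,0,0]]]' 5.4
```

```text
clock: 14.7
tcp_pos: [0.5894, 0.2055, -0.0148]
orientation: [0.509, 3.096, 0.001]
contact_force: [-1.9, -1.1, 4.0]
grip_width: 0.0385
gripper_force: 73.7
clock: 15.1
tcp_pos: [0.5891, 0.2053, -0.0156]
orientation: [0.509, 3.096, 0.001]
contact_force: [-0.2, -0.8, -0.7]
grip_width: 0.0541
gripper_force: 0.0
```

The stone is down and released. Now rise clear and measure the lid and flap with the fixed cameras.

```bash
python3 -m crank '[[[0,0,-1],[0,0,0]],[[0,0,-2],[0,0,0]],[[0,0,-4],[0,0,0]],[[0,0,-5],[0,0,0]],[[0,0,-5],[0,0,0]]]' |head -2
python3 -m crank '[[[0,0,-5],[0,0,0]],[[0,0,-5],[0,0,0]],[[3,0,-2],[0,0,0]],[[3,0,0],[0,0,0]],[[0,0,0],[0,0,0]]]' 0
python3 - <<'E'
from h import *
print(pose().round(3))
C=np.array([.5344,.2217]); a=np.radians(-18.65); R=Ro.from_euler("z",-a).as_matrix()[:2,:2]
for n in("scene","top"):
    p,d,c,X,H=look(n,n+"3"); S=X.copy(); S[...,:2]=(X[...,:2]-C)@R.T
    b=(abs(S[...,1])<.06)&(S[...,0]>.08)&(S[...,0]<.22)&(S[...,2]>.1)&(S[...,2]<.215)
    red=b&((H[...,0]<8)|(H[...,0]>172))&(H[...,1]>140); P=S[red]; print(n,"flap",len(P),P.mean(0).round(4),P.min(0).round(4),P.max(0).round(4))
    w=b&~red; P=S[w]; print("lid",len(P)); 
    if len(P)>30: k=np.polyfit(P[:,2],P[:,0],1); print("x=",k.round(4),"theta",(np.pi/2+np.arctan(k[0])).round(3),P.mean(0).round(4),P[:,2].max())
    if n=="top":
        q=(abs(S[...,1])<.045)&(abs(S[...,0])<.075)&(S[...,2]>.024)&(S[...,2]<.042); P=S[q]; print("stone",len(P),rect(P),np.median(P[:,2]))
E
```

```text
clock: 15.6
tcp_pos: [0.5881, 0.205, 0.1567]
clock: 16.1
tcp_pos: [0.5284, 0.2268, 0.2761]
orientation: [0.503, 3.098, 0.005]
contact_force: [0.2, -1.0, -0.4]
grip_width: 0.0
gripper_force: 0.0
[[-0.949  0.316  0.004  0.528]
 [ 0.316  0.949  0.003  0.227]
 [-0.003  0.004 -1.     0.276]
 [ 0.     0.     0.     1.   ]]
scene flap 122 [0.177  0.0064 0.1867] [ 0.1557 -0.0443  0.144 ] [0.1795 0.0491 0.1999]
lid 309
x= [0.7329 0.05  ] theta 2.203 [0.1479 0.0106 0.1336] 0.19774630329809517
top flap 45 [ 0.1757 -0.0011  0.1943] [ 0.1737 -0.0439  0.1834] [0.1777 0.0407 0.2014]
lid 1047
x= [0.6987 0.0535] theta 2.181 [0.1505 0.0014 0.1388] 0.2028638531587954
stone 577 (array([0.0073, 0.003 ]), array([0.042 , 0.1201]), 89.15) 0.03385944885078862
```

The stone lies flat at carton (0.007, 0.003), with its top at 0.034. The lid is at about 2.19 rad. The flap stands nearly vertical at carton x of about 0.177, z 0.17 to 0.20. Next I go over it and come down behind.

```bash
python3 -m crank '[[[-4.6,0,0],[0,0,0]],[[-4.6,0,0],[0,0,0]],[[-4.6,0,0],[0,0,0]],[[-4.6,0,0],[0,0,0]],[[-4.6,0,0],[0,0,0]]]' |head -2
python3 -m crank '[[[0,0,4],[0,0,0]],[[0,0,4],[0,0,0]],[[0,0,3],[0,0,0]],[[0,0,1.8],[0,0,0]],[[0,0,0],[0,0,0]]]'
cat >> h.py <<'E'
def tipc(L=.0395):
    C=np.array([.5344,.2217]); R=Ro.from_euler("z",np.radians(18.65)).as_matrix()[:2,:2]
    o=monitor.get_obs(); T=pose(o); t=T[:3,3]-L*T[:3,2]; f=o["contact_force"].copy(); f[:2]=R@f[:2]
    print("t",o["clock"],"tip carton",(R@(t[:2]-C)).round(4),t[2].round(4),"F",f.round(1),"toolz",T[:3,2].round(3),"head",np.degrees(np.arctan2(T[1,0],T[0,0])).round(1))
E
python3 -c "from h import *; tipc()"
```

```text
clock: 16.7
tcp_pos: [0.7513, 0.1489, 0.2744]
clock: 17.2
tcp_pos: [0.7478, 0.1491, 0.1425]
orientation: [-0.512, -3.097, 0.005]
contact_force: [0.2, 0.4, 0.1]
grip_width: -0.0
gripper_force: 0.0
t 17.2 tip carton [ 0.2254 -0.0004] 0.182 F [0.1 0.4 0.1] toolz [-0.003 -0.003 -1.   ] head 161.2
```

```bash
python3 -m crank '[[[2,0,0],[0,0,0]],[[1.5,0,0],[0,0,0]],[[1,0,0],[0,0,0]],[[1,0,0],[0,0,0]],[[1,0,0],[0,0,0]]]' | head -1
python3 -c "from h import *; tipc()"
python3 -m crank '[[[1,0,0],[0,0,0]],[[0.5,0,0],[0,0,0]],[[0,0,0],[0,0,0]]]' | head -1
python3 - <<'E'
from h import *
tipc()
C=np.array([.5344,.2217]); R=Ro.from_euler("z",np.radians(18.65)).as_matrix()[:2,:2]
for n in("scene","top"):
    p,d,c,X,H=look(n,n+"4"); S=X.copy(); S[...,:2]=(X[...,:2]-C)@R.T
    b=(abs(S[...,1])<.056)&(S[...,0]>.08)&(S[...,0]<.22)&(S[...,2]>.1)&(S[...,2]<.215)
    red=b&((H[...,0]<8)|(H[...,0]>172))&(H[...,1]>140); P=S[red]; 
    if len(P): print(n,"flap",len(P),np.percentile(P,[2,50,98],axis=0).round(4).tolist())
E
```

```text
clock: 17.7
t 17.7 tip carton [0.1617 0.0015] 0.1871 F [ 0.1  0.1 -0.7] toolz [ 0.005 -0.    -1.   ] head 161.3
clock: 18.0
t 18.0 tip carton [0.1455 0.0021] 0.1864 F [-0.4  0.7 -0.1] toolz [ 0.003  0.    -1.   ] head 161.4
scene flap 321 [[0.1541, -0.043, 0.1673], [0.1654, 0.0029, 0.1751], [0.1771, 0.0441, 0.1836]]
top flap 1 [[0.1755, -0.0187, 0.1715], [0.1755, -0.0187, 0.1715], [0.1755, -0.0187, 0.1715]]
```

```bash
python3 -m crank '[[[-0.6,0,0.4],[0,0,0]],[[0,0,0.3],[0,0,0]],[[0,0,0.2],[0,0,0]],[[0,0,0.2],[0,0,0]],[[0,0,0],[0,0,0]]]' | head -1
cat > flap.py <<'E'
from h import *
tipc()
C=np.array([.5344,.2217]); R=Ro.from_euler("z",np.radians(18.65)).as_matrix()[:2,:2]
p,d,c,X,H=look("scene","scn%d"%(monitor.get_obs()["clock"]*10)); S=X.copy(); S[...,:2]=(X[...,:2]-C)@R.T
b=(abs(S[...,1])<.056)&(S[...,0]>-.13)&(S[...,0]<.22)&(S[...,2]>.01)&(S[...,2]<.24)
red=b&((H[...,0]<8)|(H[...,0]>172))&(H[...,1]>140); P=S[red]
if len(P)>10:
    k=np.linalg.svd((P-P.mean(0))[:,[0,2]],full_matrices=0)[2][0]; print("flap",len(P),np.percentile(P,[2,50,98],axis=0).round(4).tolist(),"dir deg",np.degrees(np.arctan2(k[1],k[0])).round(1))
w=b&~red&(H[...,1]<110)&(S[...,0]>-.08)&(S[...,2]>.06)&(abs(S[...,1])>.022); P=S[w]
if len(P)>50:
    h=np.array([.0815,.0445]); v=P[:,[0,2]]-h; th=np.arctan2(v[:,1],-v[:,0]); print("lid",len(P),"theta med",np.median(th).round(3),"rmax",np.percentile(np.hypot(*v.T),98).round(3))
E
python3 flap.py
```

```text
clock: 18.6
t 18.6 tip carton [0.1581 0.0021] 0.1788 F [7.1 1.  9.8] toolz [ 0.015  0.    -1.   ] head 161.2
flap 308 [[0.1635, -0.0423, 0.1598], [0.1752, 0.0041, 0.1678], [0.1857, 0.0449, 0.1766]] dir deg -32.4
lid 245 theta med 2.286 rmax 0.154
```

The flap is folded to about 1.72. Now up, over and behind the lid edge.

```bash
python3 -m crank '[[[0,0,-4],[0,0,0]],[[-1,0,-2],[0,0,0]],[[-4,0,0],[0,0,0]],[[-3,0,0],[0,0,0]],[[0,0,1],[0,0,0]]]' | head -1
python3 -c "from h import *; tipc()"
python3 -m crank '[[[0,0,4],[0,0,0]],[[0,0,3],[0,0,0]],[[0,0,1],[0,0,0]],[[0,0,0],[0,0,0]]]' | head -1
python3 flap.py
```

```text
clock: 19.15
t 19.15 tip carton [ 0.2371 -0.0008] 0.2259 F [-0.  -0.1 -0.1] toolz [ 0.008 -0.002 -1.   ] head 161.1
clock: 19.55
t 19.55 tip carton [0.2311 0.0011] 0.1432 F [-0.3  1.3  0.7] toolz [-0.001 -0.001 -1.   ] head 161.3
flap 324 [[0.1631, -0.0423, 0.1594], [0.1744, 0.0028, 0.1683], [0.186, 0.045, 0.1764]] dir deg -32.4
lid 242 theta med 2.286 rmax 0.15
```

```bash
python3 -m crank '[[[2,0,0],[0,0,0]],[[1.5,0,0],[0,0,0]],[[1,0,-0.2],[0,0,0]],[[1,0,-0.2],[0,0,0]],[[1,0,-0.2],[0,0,0]]]' | head -1
python3 -c "from h import *; tipc()"
python3 -m crank '[[[1,0,-0.2],[0,0,0]],[[1,0,-0.2],[0,0,0]],[[1,0,-0.2],[0,0,0]],[[1,0,-0.2],[0,0,0]],[[1,0,-0.2],[0,0,0]]]' | head -1
python3 flap.py
```

```text
clock: 20.1
t 20.1 tip carton [0.1683 0.0019] 0.1533 F [3.3 0.7 2. ] toolz [ 0.007  0.    -1.   ] head 161.3
clock: 20.6
t 20.6 tip carton [0.1196 0.002 ] 0.1645 F [ 3.4 -0.8 13.1] toolz [ 0.01   0.001 -1.   ] head 161.3
flap 83 [[0.0814, -0.0035, 0.1943], [0.0928, 0.0356, 0.1983], [0.1089, 0.0469, 0.2012]] dir deg -0.4
```

Something on the finger catches the crease (13 N upward), so I'll raise the tip and continue.

```bash
python3 -m crank '[[[-0.3,0,-1],[0,0,0]],[[0,0,-1],[0,0,0]],[[0,0,0],[0,0,0]]]' | head -1
python3 flap.py
python3 -m crank '[[[0.7,0,0],[0,0,0]],[[0.7,0,0],[0,0,0]],[[0.7,0,0],[0,0,0]],[[0.7,0,0],[0,0,0]]]' | head -1
python3 flap.py
```

```text
clock: 20.95
t 20.95 tip carton [0.1204 0.0021] 0.1823 F [ 0.2 -0.5 -0.1] toolz [ 0.004  0.001 -1.   ] head 161.3
flap 113 [[0.0795, 0.0148, 0.1948], [0.0931, 0.0302, 0.199], [0.1068, 0.0467, 0.2031]] dir deg 3.6
clock: 21.4
t 21.4 tip carton [0.0915 0.0016] 0.1808 F [ 1.7 -1.1 -1.1] toolz [ 0.003 -0.    -1.   ] head 161.3
flap 100 [[0.0544, 0.0146, 0.1942], [0.0671, 0.0314, 0.1986], [0.0811, 0.0456, 0.2037]] dir deg 11.5
```

The lid is upright and the flap is at its stop (about 1.75). Now follow the arc down.

```bash
python3 -m crank '[[[1.55,0,0.25],[0,0,0]],[[1.55,0,0.25],[0,0,0]],[[1.1,0,0.4],[0,0,0]],[[1.1,0,0.4],[0,0,0]],[[1.1,0,0.5],[0,0,0]]]' | head -1
python3 flap.py
python3 -m crank '[[[0.95,0,0.7],[0,0,0]],[[0.95,0,0.7],[0,0,0]],[[0.95,0,0.7],[0,0,0]],[[0,0,0],[0,0,0]]]' | head -1
python3 flap.py
```

```text
clock: 21.95
t 21.95 tip carton [0.0279 0.0019] 0.1626 F [ 0.8  1.  -1. ] toolz [ 0.004  0.    -1.   ] head 161.3
flap 54 [[-0.0135, 0.0087, 0.1653], [-0.0037, 0.0294, 0.1744], [0.0065, 0.0468, 0.1827]] dir deg 39.7
clock: 22.4
t 22.4 tip carton [-0.0023  0.0015] 0.1403 F [-0.4 -0.1  0.2] toolz [ 0.    -0.001 -1.   ] head 161.4
flap 12 [[-0.043, 0.0044, 0.1351], [-0.032, 0.0232, 0.1516], [-0.0291, 0.0399, 0.1556]] dir deg -124.5
lid 57 theta med 1.163 rmax 0.213
```

```bash
python3 -m crank '[[[1.1,0,1.35],[0,0,0]],[[1.1,0,1.35],[0,0,0]],[[0.7,0,1.6],[0,0,0]],[[0.4,0,0.8],[0,0,0]],[[0,0,0],[0,0,0]]]' | head -1
python3 flap.py
python3 - <<'E'
from h import *
p,d,c,X,H=look("scene","s9"); cv2.imwrite("pics/s9c.png",cv2.resize(p[190:300,260:420,::-1],None,fx=4.5,fy=4.5))
E
```

```text
clock: 22.95
t 22.95 tip carton [-0.0334  0.0014] 0.0898 F [ 0.3 -0.4 -1.5] toolz [ 0.002 -0.001 -1.   ] head 161.3
lid 136 theta med 0.927 rmax 0.225
```

View pics/s9c.png

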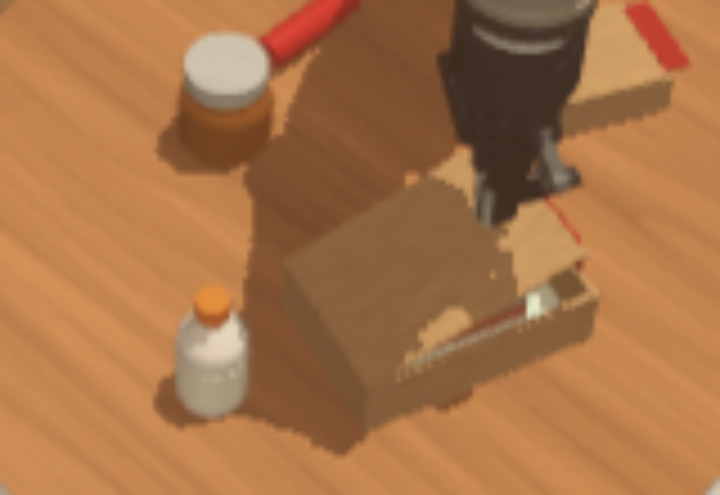

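The scene crop shows the lid about 18° open, with the flap hanging inward as a red sliver at (565,220). The glue bottle is still standing at (212,360). Next I close it slowly.

```bash
python3 -m crank '[[[0.3,0,0.8],[0,0,0]],[[0.3,0,0.8],[0,0,0]],[[0.3,0,0.8],[0,0,0]],[[0.2,0,0.5],[0,0,0]],[[0,0,0],[0,0,0]]]' | head -1
python3 -c "from h import *; tipc()"
python3 -m crank '[[[0.2,0,0.4],[0,0,0]],[[0.1,0,0.3],[0,0,0]],[[0,0,0.2],[0,0,0]],[[0,0,0.2],[0,0,0]],[[0,0,0],[0,0,0]]]' | head -1
python3 -c "from h import *; tipc()"
```

```text
clock: 23.55
t 23.55 tip carton [-0.0447  0.0014] 0.0606 F [0.3 0.5 0.6] toolz [ 0.002 -0.001 -1.   ] head 161.4
clock: 24.05
t 24.05 tip carton [-0.0468  0.0021] 0.0515 F [-3.4 -1.8 11.3] toolz [ 0.003  0.    -1.   ] head 161.3
```

```bash
python3 -m crank '[[[0,0,-1],[0,0,0]],[[0,0,-3],[0,0,0]],[[0,0,-5],[0,0,0]],[[0,0,-5],[0,0,0]],[[-5,0,-3],[0,0,0]]]' | head -1
python3 -m crank '[[[-5,0,-2],[0,0,0]],[[-5,0,0],[0,0,0]],[[-3,0,0],[0,0,0]],[[0,0,0],[0,0,0]]]' | head -1
cat > lidz.py <<'E'
from h import *
tipc()
C=np.array([.5344,.2217]); R=Ro.from_euler("z",np.radians(18.65)).as_matrix()[:2,:2]
for n in("wrist","top"):
    p,d,c,X,H=look(n,"%s_%d"%(n,monitor.get_obs()["clock"]*10)); S=X.copy(); S[...,:2]=(X[...,:2]-C)@R.T
    b=(abs(S[...,1])<.05)&(S[...,2]>.03)&(S[...,2]<.09)
    for x in(-.07,-.04,0,.04,.07):
        k=b&(abs(S[...,0]-x)<.01); print(n,x,k.sum(),np.median(S[k][:,2]).round(4) if k.any() else "")
    red=(abs(S[...,1])<.06)&(abs(S[...,0])<.13)&((H[...,0]<8)|(H[...,0]>172))&(H[...,1]>140)&(S[...,2]<.1); print("red",red.sum(),S[red].mean(0) if red.any() else "")
    if n=="wrist": cv2.imwrite("pics/lidc%d.png"%(monitor.get_obs()["clock"]*10),cv2.resize(p[:300,150:500,::-1],None,fx=1.8,fy=1.8))
E
python3 lidz.py; ls pics/lidc*
```

```text
clock: 24.55
clock: 24.95
t 24.95 tip carton [ 0.1264 -0.0007] 0.2357 F [ 0.6 -0.5  0.5] toolz [ 0.006 -0.002 -1.   ] head 161.0
wrist -0.07 0 
wrist -0.04 2055 0.0481
wrist 0 2106 0.0481
wrist 0.04 1878 0.0481
wrist 0.07 1733 0.0481
red 0 
top -0.07 0 
top -0.04 2 0.0446
top 0 50 0.0476
top 0.04 101 0.0466
top 0.07 140 0.0474
red 0 
pics/lidc250.png
```

```bash
python3 -m crank '[[[-4,0,0],[0,0,0]],[[-3,0,0],[0,0,0]],[[0,0,0],[0,0,0]]]' | head -1
python3 - <<'E'
from h import *
tipc()
C=np.array([.5344,.2217]); R=Ro.from_euler("z",np.radians(18.65)).as_matrix()[:2,:2]
for n in("wrist","scene"):
    p,d,c,X,H=look(n); S=X.copy(); S[...,:2]=(X[...,:2]-C)@R.T
    b=(abs(S[...,1])<.045)&(d>0)
    for x in np.arange(-.1,-.03,.01):
        k=b&(abs(S[...,0]-x)<.005)&(S[...,2]<.15); print(n,x.round(3),k.sum(),np.percentile(S[k][:,2],[5,50,95]).round(4) if k.any() else "", np.median(p[k],0) if k.any() else "")
    red=(abs(S[...,1])<.07)&(abs(S[...,0])<.14)&((H[...,0]<8)|(H[...,0]>172))&(H[...,1]>120)&(S[...,2]<.15); print("red",red.sum(),np.median(S[red],0).round(3) if red.any() else "")
    v,u=np.nonzero(b&(abs(S[...,0]+.07)<.01)); print(v.min() if len(v) else "",v.max() if len(v) else "")
E
```

```text
clock: 25.35
t 25.35 tip carton [0.1939 0.0005] 0.2355 F [ 0.2 -0.5  0.6] toolz [ 0.004 -0.002 -1.   ] head 161.2
wrist -0.1 0  
wrist -0.09 0  
wrist -0.08 0  
wrist -0.07 0  
wrist -0.06 0  
wrist -0.05 0  
wrist -0.04 0  
wrist -0.03 0  
red 0 
 
scene -0.1 6 [-0.0003  0.0015  0.0033] [196. 132.  80.]
scene -0.09 2 [-0.0026 -0.0007  0.0013] [195.5 133.5  80.5]
scene -0.08 42 [0.0402 0.0439 0.0484] [203.5 145.5  94. ]
scene -0.07 83 [0.044  0.0469 0.0504] [208. 159. 103.]
scene -0.06 87 [0.0438 0.0467 0.0519] [210. 161. 105.]
scene -0.05 87 [0.0433 0.047  0.0519] [210. 162. 105.]
scene -0.04 92 [0.0428 0.0469 0.0508] [211. 162. 106.]
scene -0.03 88 [0.0437 0.0471 0.0511] [211. 162. 106.]
red 2 [-0.074  0.003  0.048]
231 254
```

Level at 0.047, so it looks shut. I'll check the front wall for red from the robot's side.

```bash
python3 -m crank '[[[5,0,0],[0,0,0]],[[5,0,0],[0,0,0]],[[5,0,0],[0,0,0]],[[5,0,0],[0,0,0]],[[5,0,0],[0,0,0]]]' | head -1
python3 -m crank '[[[3,0,0],[0,0,0]],[[0,0,0],[0,0,0]]]' | head -1
python3 - <<'E'
from h import *
tipc()
C=np.array([.5344,.2217]); R=Ro.from_euler("z",np.radians(18.65)).as_matrix()[:2,:2]
for n in("wrist",):
    p,d,c,X,H=look(n); S=X.copy(); S[...,:2]=(X[...,:2]-C)@R.T
    b=(abs(S[...,1])<.045)&(d>0)
    for x in np.arange(-.1,-.02,.005):
        k=b&(abs(S[...,0]-x)<.0025)&(S[...,2]<.15); print(n,x.round(3),k.sum(),np.percentile(S[k][:,2],[5,50,95]).round(4) if k.any() else "", np.median(p[k],0) if k.any() else "")
    red=(abs(S[...,1])<.07)&(abs(S[...,0])<.14)&((H[...,0]<8)|(H[...,0]>172))&(H[...,1]>120)&(S[...,2]<.15); print("red",red.sum(),np.median(S[red],0).round(4) if red.any() else "",np.percentile(S[red],[2,98],axis=0).round(4).tolist() if red.any() else "")
t0=np.load("pics/top0.npz")["p"].astype(int); p,d,c,X,H=look("top")
for nm,u,v in(("jar",326,192),("screwdriver",335,240),("mug",341,98),("block",398,142),("tape",490,206),("clamp",170,200),("driver2",185,220),("smallstone",406,248)):
    print(nm,np.abs(p[v-8:v+8,u-8:u+8].astype(int)-t0[v-8:v+8,u-8:u+8]).mean().round(1))
E
```

```text
clock: 25.95
clock: 26.15
t 26.15 tip carton [-0.0948  0.0025] 0.2348 F [0.2 0.5 0.6] toolz [ 0.     0.002 -1.   ] head 161.8
wrist -0.1 264 [-0.0007  0.0007  0.0018] [232.  141.5  70. ]
wrist -0.095 273 [-0.0005  0.0007  0.0019] [227. 137.  69.]
wrist -0.09 259 [-0.0006  0.0005  0.0018] [227. 137.  70.]
wrist -0.085 246 [-0.0006  0.0006  0.0019] [229.5 139.   70. ]
wrist -0.08 920 [0.0015 0.0308 0.0454] [156.5 104.   62. ]
wrist -0.075 307 [0.0344 0.0477 0.0495] [190.  62.  37.]
wrist -0.07 378 [0.0224 0.048  0.0493] [236. 164.  93.]
wrist -0.065 307 [0.0468 0.0481 0.0492] [238. 173.  97.]
wrist -0.06 304 [0.0471 0.0482 0.0492] [238. 174.  98.]
wrist -0.055 300 [0.0472 0.0482 0.0492] [239. 175.  98.]
wrist -0.05 299 [0.047  0.0483 0.0493] [239. 176.  98.]
wrist -0.045 301 [0.047  0.0481 0.0493] [239. 176.  99.]
wrist -0.04 292 [0.047  0.0481 0.0494] [239. 175.  98.]
wrist -0.035 290 [0.047  0.0482 0.0494] [182.5 122.5  72. ]
wrist -0.03 284 [0.047  0.0483 0.0494] [155. 106.  62.]
wrist -0.025 264 [0.0469 0.0482 0.0493] [154. 105.  62.]
red 233 [-0.0744  0.0007  0.0481] [[-0.0758, -0.0429, 0.045], [-0.0727, 0.044, 0.0497]]
jar 2.7
screwdriver 29.4
mug 2.8
block 2.9
tape 2.8
clamp 32.8
driver2 25.3
smallstone 2.8
```

The red shows only as the crease line at carton x -0.074, behind the front wall, and the lid is level. The arm never came low near the bystanders; the differing patches near the screwdriver and clamp fit the arm and its shadow.

```bash
python3 -c "
from bench import r
print(r.hand_in())"
```

```text
the job is handed in; nothing more can be done
None
```

The job is handed in: the stone was tipped out and lies flat, grey face up, in the carton. The lid is shut and level, and the red flap is folded in behind the front wall. One lapse was about 70 N at the wrist while pressing the stone down, instead of under 5 N; that is within the 120 N limit, but I did not separately check the gripper body against its 40 N limit.

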